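# Open the stuck coffee jar in the pedal clamp

## Robot

A 6-joint arm with a two-finger parallel gripper is mounted at the origin on the work surface. World frame = base frame: x ahead of the robot, y to its left, z up, the work surface at z = 0. Lengths are in m, angles in degrees, forces in N, time in s.
With the tool pointing down it reaches from about 0.35 to 0.875 m from the base axis. Payload 4.2 kg.
Tool frame: the origin (TCP) lies midway between the tips of the shut fingers; the grasp point (between the pads) lies 19 mm behind it; y points along the fingers, x is the direction in which the jaws open and shut, and the axes are right-handed (so a half turn about y gives the same grasp; the last joint's range is limited). The gripper opens to 87 mm and grips with 3 to 60 N. Pads are 19 mm wide; open, the fingers measure 117 mm over their backs; the gripper's body (75 mm by 190 mm) begins 51 mm behind the grasp point.
Start: joints at [-58.064, 22.042, 0.453, 0, -68.411, -14.817], TCP at [0.184, -0.597, 0.223] pointing down, gripper open.
Joint ranges: [-179.83, 179.83], [-69.29, 118.12], [-61.27, 80.66], [-181.25, 117.63], [-171.15, -9.14], [-177.46, 177.46]. Speed limits (degrees/s): [159.86, 159.86, 180, 180, 180, 180].

## Interface

Orientations are given as a 3x3 rotation matrix whose columns are the frame's x, y, z axes.
In Python, from station import * gives the robot as it stands.
- The arm moves only by the tool jog_arm, never from a script. Its argument "series" is a list of rows, each a list of 3 entries, a list of its own where there are three numbers: the shift along the tool's x, y, z in m, then the turn, a rotation vector about the tool's x, y, z in degrees, then the finger opening in m, from 0 to 0.087. A call has 1 to 10 rows; each row shifts and turns the commanded pose from where the row before left it, along the tool's axes as they then stand; what a row does not reach is not made up. A row lasts 1/8 s, in which the tool goes at most 62.5 mm and 10.7 degrees, less where a joint would pass 70% of its speed; a pose out of reach is approached as far as the arm can. A call is refused whole if a number of a shift passes 0.0625 or a number of a turn 10.7, either way. A call with a gripper value outside its range is refused whole. The fingers move at their own pace and stop on an object; the grip force is fixed at half the most. Time passes only in rows, so rows that do not move let the fingers close. It gives the time, the measured TCP pose, the force and the opening at its end, in the units of the state.
- sense(): the state, without advancing time (a new reading comes with each control period).
- capture(name): name is "side" or "top"; returns the picture (384x512x3 uint8, red, green, blue); there is no depth.
- camera_info(name): a dict with "fx", "fy", "cx", "cy" (pixels), "rvec" (rotation vector, rad) and "tvec" (3), from world to camera coordinates, as OpenCV has them. Camera axes: x right, y down, z forward; pixel columns grow to the right and rows downward; lengths in m; the calibration is good to about 2 mm. A picture is of the moment at which its call begins. camera_info takes no time and is no camera call.
- finish_job(): hands the job in, once; it reports no verdict.
The state is a dict: "time_s": time; "joints": joint angles; "joint_velocities": joint speeds; "effort": joint torques, N m; "tcp_pos": TCP position; "ee_rot": TCP orientation; "wrist_force": force on the tool from outside, world axes, zero at the start; "moment": the same for the moment, N m; "gripper_width": opening from 0.0 (shut) to 1.0 (fully open).
Only numpy, scipy, OpenCV 4.12 (cv2) and the standard library are available. Lean on these libraries where they do the work, as an engineer would, in place of code of your own. Each camera call takes 0.05 s, during which the arm holds its last target. There are 200 camera calls.

## Task

The metal cap of the empty glass jar standing in the bench clamp is stuck tight: push the clamp's spring pedal all the way down to its stop so that the jaws brace the jar (it stays down by itself), then grip the cap and unscrew it anticlockwise, turning no further than it takes for its threads to let go. Lift the cap straight off and finish while still holding it level over the jar's mouth, clear of the rim by a finger's breadth or two, with the jar still standing upright and untwisted in the closed clamp. Leave the other things on the shelf alone.

Things in the scene. Friction and masses are not known exactly. Their poses are not given: they have to be found in the camera images.
- clamp: Fixed jar clamp: dark wood base plate 12 mm thick, x -125 to 65, y -85 to 85 mm, with two upright steel jaws (70 long, 50 mm high). Origin on the table, under the middle between the jaws. z up, -x points from the jaws to the pedal, jaws face along y: the +y jaw is fixed, the -y jaw slides 5 mm as the pedal goes down and pushes the jar up to 4 mm towards +y.
- pedal (a joint): Pedal hinge, rad: 0 fully up (tread slopes up away from the jar by 0.2 rad), 0.35 down at its stop (jaws closed; with the jar in, it settles near 0.34); starts at 0 to 0.08. 10 to 20 N down on the tread pushes it down against a spring; its self-locking cam keeps it where it is left. Hinge line along the clamp's y, 85 mm from the clamp's origin towards -x, 45 mm above the table.
- pedal_pad (a point): Centre of the top of the pedal's tread, a steel plate with black rubber ribs, 55 mm (along the clamp's x) by 60 mm and 8 mm thick, 95 mm out from the hinge (about 178 mm from the clamp's origin towards its -x). It moves with the pedal: 68 mm above the table fully up, 35 mm at the stop.
- jar: Empty clear glass jar, about 0.5 kg: round body 76 mm wide, 80 mm high, shoulder sloping up to 90 mm, round neck 40 mm wide (threads 48 mm) up to the rim at 112 mm. Loose on the clamp's base plate between the open jaws. Origin at the centre of its underside, z up; its x is within 0.1 rad of the clamp's at the start. Unbraced it just turns along with the cap.
- jar_rim (a point): Centre of the jar's mouth, at the rim (112 mm above the jar's underside).
- cap: Ribbed aluminium cap of the jar, 56 mm diameter, 24 mm high, 60 g. Origin at its underside's centre, 98 mm above the jar's underside when closed (8 mm above the shoulder), axes then as the jar's. Three lugs under three threads: turn anticlockwise from above against 0.35 N m, without rising; free to lift from 60 deg, stop near 83 deg, 70 to 78 is best. Until then 1 to 2 mm of play.
- cap_top (a point): Centre of the cap's flat top, 24 mm above the cap's origin.
- cap_side (a point): A point on the cap's side 28 mm from its axis along the cap's x, 12 mm above the cap's underside; it shows how far the cap has turned.
- carafe: Bystander: glass carafe with black handle, 155 mm high, 124 mm wide, loose; origin under its centre.
- dripper: Bystander: white ceramic filter holder, 80 mm high, 110 mm wide, loose; origin under its centre.
- scoop: Bystander: small steel scoop, bowl 44 mm wide and 28 mm high, handle 115 mm along its -x; origin under the bowl.
- lid: Bystander: round blue silicone lid lying upturned, 100 mm wide, 12 mm high; origin under its centre.
- mug: Bystander: white mug, 80 mm wide, 90 mm high; handle at its +y; origin under its centre.
- spice_jar: Bystander: small round amber jar with its own lid, 54 mm wide, 85 mm high; origin under its centre.

How it is judged:
By the outcome, as a careful person would: the job done as asked, in the order asked, and still so for the second after the job is handed in, while the arm keeps its last pose, push and grip.
It also fails if it takes over 48 s, if anything falls off the work surface, if the arm or the gripper's body presses on something with over 40 N, if the wrist force passes 120 N, or if a joint passes its speed limit or range.

## Working session

There is one attempt and no reset: what is moved stays moved. The work goes in short steps, Python scripts to look and compute and a tool call to move; the robot and the scene stay as the last step left them, time stands still between calls to the robot, and variables do not carry over. Pictures are saved under pics/ and viewed, about 8 in all and at most 12, crops included, and the job is handed in when it is done.

Besides the shell and the picture viewer there is one more tool, called after "Emit:" by a JSON object that holds its "method" and its "body", one argument or row to a line. jog_arm: Moves the arm, as the interface text tells. Its arguments: {"type":"object","properties":{"series":{"type":"array","items":{"type":"array"}}},"required":["series"]}

```bash
mkdir -p pics; ls
cat > h.py <<'E'
from station import *
import numpy as np, cv2
def cam(n):
    c=camera_info(n);K=np.array([[c['fx'],0,c['cx']],[0,c['fy'],c['cy']],[0,0,1.]])
    R=cv2.Rodrigues(np.array(c['rvec'],float))[0];return K,R,np.array(c['tvec'],float).ravel()
def ray(n,u,v):
    K,R,t=cam(n);return -R.T@t,R.T@np.linalg.solve(K,[u,v,1.])
def onz(n,u,v,z):
    o,d=ray(n,u,v);return o+d*(z-o[2])/d[2]
def proj(n,P):
    K,R,t=cam(n);q=(K@(R@np.atleast_2d(np.array(P,float)).T+t[:,None]));return (q[:2]/q[2]).T
def snap(n,f):
    im=capture(n);cv2.imwrite('pics/'+f,np.ascontiguousarray(im[:,:,::-1]));return im
E
python3 - <<'E'
from h import *
s=sense();print(s)
for n in('top','side'):
    snap(n,n+'0.png');print(n,camera_info(n),ray(n,256,192))
E
```

```text
pics
{'time_s': 0.0, 'joints': array([-5.80640167e+01,  2.20890348e+01,  3.77928794e-01, -2.95107798e-02,
       -6.84127840e+01, -1.48156731e+01]), 'joint_velocities': array([-0.11876306,  0.05297615, -0.06515743,  0.10150765,  0.01550498,
       -0.0576071 ]), 'effort': array([ 1.06390287e-04, -3.90669858e+01,  1.87406266e+01,  4.21986893e+00,
        1.08411990e-02, -2.07815538e-04]), 'tcp_pos': array([ 0.18380635, -0.5967025 ,  0.22146383]), 'ee_rot': array([[-2.94196696e-01, -7.37321657e-04, -9.55744610e-01],
       [ 9.55742333e-01,  2.08830492e-03, -2.94197606e-01],
       [ 2.21280444e-03, -9.99997548e-01,  9.03171116e-05]]), 'wrist_force': array([ 0.28491889, -0.78275955,  0.24582829]), 'moment': array([-0.01462128,  0.01513843, -0.00370817]), 'gripper_width': 1.0004131883944354}
top {'fx': 420.94802487903917, 'fy': 420.94802487903917, 'cx': 254.47865468507703, 'cy': 192.5112077455942, 'rvec': array([ 2.12523636, -2.14626084,  0.15589672]), 'tvec': array([0.0112606 , 0.57268127, 1.21148823])} (array([ 0.37789872, -0.00594931,  1.28567163]), array([ 0.156289  ,  0.00558526, -0.98770294]))
side {'fx': 368.3199870402937, 'fy': 368.3199870402937, 'cx': 254.6878057169012, 'cy': 182.37735820532507, 'rvec': array([ 0.16803474, -2.86556011,  1.20413395]), 'tvec': array([0.5813053 , 0.13976482, 1.02223197])} (array([0.5202482 , 0.69340769, 0.80680594]), array([ 0.06239866, -0.69274657, -0.71896025]))
```

View pics/top0.png

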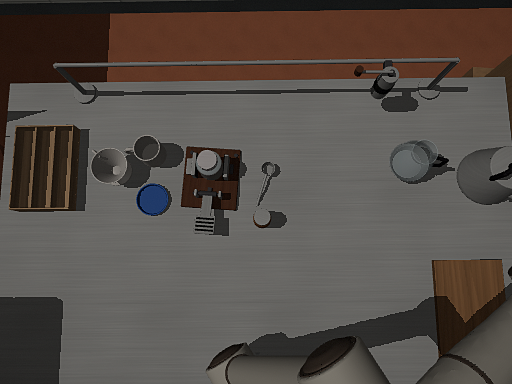

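View pics/side0.png

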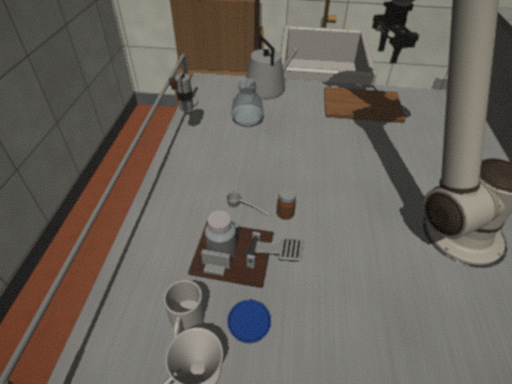

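The top view shows the clamp (brown plate around (211,178)), the cap at (208,160) and the pedal tread at (205,224), which points towards the robot. The spice jar (262,217) and scoop (268,170) lie on the -y side. The side view shows the cap at (219,220) and the tread at (291,250). I'll zoom in and mask next.

Run:
```python
from h import *
t=cv2.imread('pics/top0.png');s=cv2.imread('pics/side0.png')
a=cv2.resize(t[140:240,178:278],None,fx=4,fy=4,interpolation=cv2.INTER_CUBIC)
b=cv2.resize(s[200:300,180:280+30],None,fx=4,fy=4,interpolation=cv2.INTER_CUBIC)[:, :400+120]
b=cv2.resize(b,(400,308))
c=np.zeros((400,800,3),np.uint8);c[:,:400]=a;c[:308,400:]=b
cv2.imwrite('pics/z0.png',np.clip(c*1.5,0,255).astype(np.uint8))
# brown plate mask in top
hsv=cv2.cvtColor(t,cv2.COLOR_BGR2HSV)
m=((hsv[...,1]>110)&((hsv[...,0]<15)|(hsv[...,0]>170))).astype(np.uint8)
m[:140]=0;m[225:]=0;m[:,:178]=0;m[:,246:]=0
m=cv2.morphologyEx(m,cv2.MORPH_CLOSE,np.ones((5,5)))
cs=max(cv2.findContours(m,0,2)[0],key=cv2.contourArea)
r=cv2.minAreaRect(cs);bx=cv2.boxPoints(r);print(r)
print([onz('top',*p,0.012).round(4) for p in bx])
print('cap top',onz('top',208,160,.134),'pad',onz('top',205,224,.066))
print('spice',onz('top',262,217,.085), 'mug/dripper',onz('top',147,148,.09))
```

```text
((210.32403564453125, 177.87586975097656), (55.3668327331543, 60.64865493774414), 4.23639440536499)
[array([0.5384, 0.2323, 0.012 ]), array([0.7286, 0.2217, 0.012 ]), array([0.7134, 0.0493, 0.012 ]), array([0.5241, 0.0636, 0.012 ])]
cap top [0.65250985 0.1344209  0.134     ] pad [0.47844115 0.14987968 0.066     ]
spice [ 0.49529969 -0.01563066  0.085     ] mug/dripper [0.70112929 0.31915456 0.09      ]
```

View pics/z0.png

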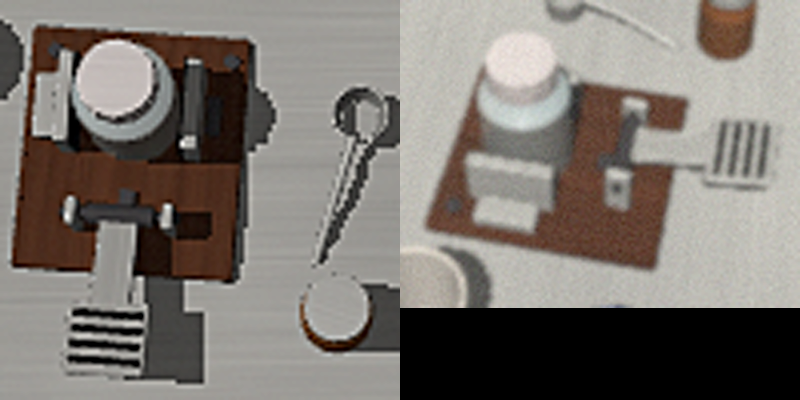

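Measured clamp origin is about (0.656, 0.140), with its x axis at -3.9°. The plate comes out at 190x172 mm, matching the given size. The pad is at about (0.477, 0.151), against (0.478, 0.152) expected, and the cap at about (0.653, 0.136). I'll move over the pedal with the fingers shut.

Emit:
{"method": "jog_arm", "body": {
  "series": [
    [[0.039,0,-0.031],[0,0,0],0],
    [[0.039,0,-0.031],[0,0,0],0],
    [[0.039,0,-0.031],[0,0,0],0],
    [[0.039,0,-0.031],[0,0,0],0],
    [[0.039,0,-0.031],[0,0,0],0],
    [[0.039,0,-0.031],[0,0,0],0],
    [[0.039,0,-0.031],[0,0,0],0],
    [[0.039,0,-0.031],[0,0,0],0]
  ]
}}

```text
time_s: 1.1
tcp_pos: [0.3292, -0.2245, 0.2224]
ee_rot: [[-0.294, 0.0, -0.956], [0.956, 0.0, -0.294], [0.0, -1.0, -0.0]]
wrist_force: [0.8, 0.4, -0.6]
gripper_width: 0.177
```

Emit:
{"method": "jog_arm", "body": {
  "series": [
    [[0.039,0,-0.031],[0,0,0],0],
    [[0.039,0,-0.031],[0,0,0],0],
    [[0.039,0,-0.031],[0,0,0],0],
    [[0.039,0,-0.031],[0,0,0],0],
    [[0.039,0,-0.031],[0,0,0],0],
    [[0.039,0,-0.031],[0,0,0],0],
    [[0.039,0,-0.031],[0,0,0],0],
    [[0.039,0,-0.031],[0,0,0],0],
    [[0,0,0],[0,0,0],0],
    [[0,0,0],[0,0,0],0]
  ]
}}

```text
time_s: 2.35
tcp_pos: [0.4737, 0.1448, 0.2219]
ee_rot: [[-0.295, -0.002, -0.956], [0.956, -0.001, -0.295], [-0.0, -1.0, 0.002]]
wrist_force: [0.0, 0.1, -0.5]
gripper_width: -0.0
```

Emit:
{"method": "jog_arm", "body": {
  "series": [
    [[0.005,0.045,-0.004],[0,0,0],0],
    [[0,0.045,0],[0,0,0],0],
    [[0,0.04,0],[0,0,0],0],
    [[0,0,0],[0,0,0],0]
  ]
}}

```text
time_s: 2.85
tcp_pos: [0.4744, 0.1486, 0.0904]
ee_rot: [[-0.293, -0.006, -0.956], [0.956, -0.004, -0.293], [-0.002, -1.0, 0.007]]
wrist_force: [0.7, -0.2, 0.5]
gripper_width: 0.007
```

Run:
```python
from h import *
s=sense();print(s['tcp_pos'],s['wrist_force'],s['time_s'])
a=snap('top','t1.png')[:,:,::-1];b=snap('side','s1.png')[:,:,::-1]
p=proj('side',[s['tcp_pos']]);print(p,proj('top',[s['tcp_pos']]))
c=np.hstack([cv2.resize(a[140:260,170:270],(400,480),interpolation=2),cv2.resize(b[170:290,210:310],(400,480),interpolation=2)])
cv2.imwrite('pics/z1.png',np.clip(c*1.4,0,255).astype(np.uint8))
```

```text
[0.47439405 0.14857282 0.09037497] [ 0.66040385 -0.15681425  0.51391849] 2.85
[[294.12276004 239.20667907]] [[204.35863584 224.72240611]]
```

View pics/z1.png

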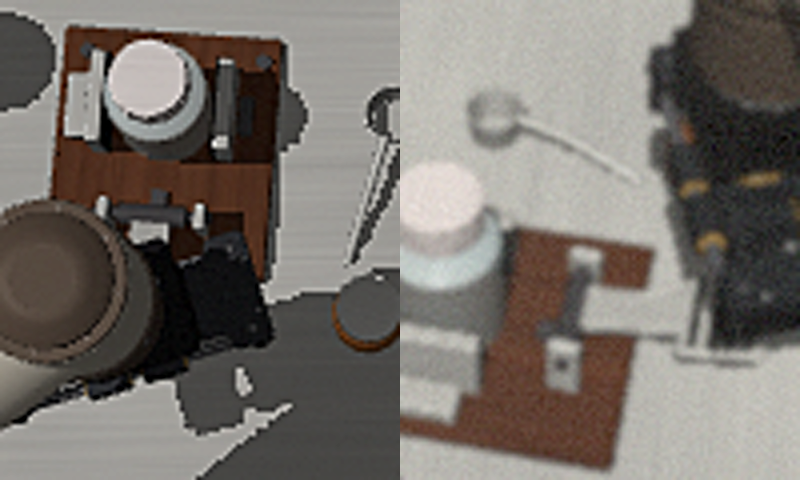

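The tip projects to side (294,239), directly above the tread and clear of everything else. I'll press down in small rows.

Emit:
{"method": "jog_arm", "body": {
  "series": [
    [[0,0.012,-0.001],[0,0,0],0],
    [[0,0.01,0],[0,0,0],0],
    [[0,0.008,0],[0,0,0],0],
    [[0,0.006,0],[0,0,0],0],
    [[0,0,0],[0,0,0],0]
  ]
}}

```text
time_s: 3.58
tcp_pos: [0.477, 0.1514, 0.0564]
ee_rot: [[-0.295, -0.001, -0.956], [0.956, -0.0, -0.295], [-0.0, -1.0, 0.001]]
wrist_force: [-0.9, 0.2, 1.3]
gripper_width: 0.006
```

Emit:
{"method": "jog_arm", "body": {
  "series": [
    [[0,0.005,0],[0,0,0],0],
    [[0,0.004,0],[0,0,0],0],
    [[0,0.003,0],[0,0,0],0],
    [[0,0,0],[0,0,0],0]
  ]
}}

```text
time_s: 4.08
tcp_pos: [0.4768, 0.1514, 0.0451]
ee_rot: [[-0.295, -0.001, -0.956], [0.956, -0.0, -0.295], [0.0, -1.0, 0.001]]
wrist_force: [-5.7, 2.7, 8.9]
gripper_width: 0.006
```

Emit:
{"method": "jog_arm", "body": {
  "series": [
    [[0,0.004,0],[0,0,0],0],
    [[0,0.003,0],[0,0,0],0],
    [[0,0.002,0],[0,0,0],0],
    [[0,0,0],[0,0,0],0]
  ]
}}

```text
time_s: 4.58
tcp_pos: [0.4772, 0.1514, 0.0371]
ee_rot: [[-0.295, -0.0, -0.955], [0.955, -0.0, -0.295], [-0.0, -1.0, 0.0]]
wrist_force: [-7.1, 0.9, 16.9]
gripper_width: 0.003
```

Emit:
{"method": "jog_arm", "body": {
  "series": [
    [[0,0.002,0],[0,0,0],0],
    [[0,0.001,0],[0,0,0],0],
    [[0,0,0],[0,0,0],0]
  ]
}}

```text
time_s: 4.95
tcp_pos: [0.4774, 0.1515, 0.0355]
ee_rot: [[-0.296, 0.0, -0.955], [0.955, -0.0, -0.296], [-0.0, -1.0, -0.0]]
wrist_force: [-10.1, 0.4, 25.0]
gripper_width: 0.008
```

Emit:
{"method": "jog_arm", "body": {
  "series": [
    [[0,0.001,0],[0,0,0],0],
    [[0,0,0],[0,0,0],0],
    [[0,0,0],[0,0,0],0]
  ]
}}

```text
time_s: 5.32
tcp_pos: [0.4775, 0.1514, 0.0351]
ee_rot: [[-0.296, 0.001, -0.955], [0.955, -0.0, -0.296], [-0.001, -1.0, -0.0]]
wrist_force: [-10.9, 0.3, 29.5]
gripper_width: 0.003
```

The pedal has bottomed out: z is 0.035 as specified for the stop, and it resists with 30 N. I'll lift off, open the fingers and re-measure the cap.

Emit:
{"method": "jog_arm", "body": {
  "series": [
    [[0,-0.04,0],[0,0,0],0.087],
    [[0,-0.055,0],[0,0,0],0.087],
    [[0,-0.055,0],[0,0,0],0.087],
    [[0,0,0],[0,0,0],0.087]
  ]
}}

```text
time_s: 5.82
tcp_pos: [0.4804, 0.1529, 0.1862]
ee_rot: [[-0.295, 0.01, -0.955], [0.955, 0.006, -0.295], [0.003, -1.0, -0.011]]
wrist_force: [0.1, 0.6, -0.6]
gripper_width: 0.371
```

Run:
```python
from h import *
s=sense();print(s['tcp_pos'],s['wrist_force'],s['time_s'],s['joints'].round(1))
a=snap('top','t2.png')[:,:,::-1];b=snap('side','s2.png')[:,:,::-1]
a=np.ascontiguousarray(a);b=np.ascontiguousarray(b)
for im,(y0,y1,x0,x1) in ((a,(145,185,190,230)),(b,(200,250,195,245))):
    h=cv2.cvtColor(im,cv2.COLOR_BGR2HSV);c=im[y0:y1,x0:x1].astype(int)
    print(c[::4,::4].sum(2)//3)
    n='top' if im is a else 'side'
    m=((im.astype(int)[...,2]-im.astype(int)[...,0]>6)&(h[...,2]>150)).astype(np.uint8)
    k=np.zeros_like(m);k[y0:y1,x0:x1]=m[y0:y1,x0:x1]
    q=max(cv2.findContours(k,0,2)[0],key=cv2.contourArea);print(n,cv2.fitEllipse(q),cv2.boundingRect(q))
    e=cv2.fitEllipse(q)[0];print(onz(n,*e,.134 if n=='top' else .13))
c=np.hstack([cv2.resize(a[140:240,170:270],(400,400),interpolation=2),cv2.resize(b[190:290,200:300],(400,400),interpolation=2)])
cv2.imwrite('pics/z2.png',np.clip(c*1.4,0,255).astype(np.uint8))
```

```text
[0.48043658 0.15286725 0.18620042] [ 0.12474759  0.62034419 -0.58256876] 5.825 [ 3.620e+01  1.180e+01 -1.980e+01  1.000e-01 -5.770e+01 -1.091e+02]
[[122 118 117 116 114 114 114 112 112 112]
 [ 39  38  36  25  46  25  28  36  29  39]
 [ 40 125  94 135 135 136 104  38  38  32]
 [ 22 112 138 137 135 135 141 102   2  54]
 [112 109 138 137 136 135 147 100   1  46]
 [114 112 127 137 136 137  43  99  19  36]
 [112 128 124  42  42  30 105  38  58  29]
 [123  99  10 114 112 110  55  32  53  33]
 [ 36  42  11  30  37  32  31  24  34  37]
 [ 31  38  35  39  39  35  35  42  40  39]]Traceback (most recent call last):
  File "<stdin>", line 11, in <module>
cv2.error: OpenCV(4.12.0) /io/opencv/modules/imgproc/src/shapedescr.cpp:361: error: (-201:Incorrect size of input array) There should be at least 5 points to fit the ellipse in function 'fitEllipseNoDirect'
```

Run:
```python
from h import *
a=cv2.imread('pics/t2.png');b=cv2.imread('pics/s2.png')
print(a[159,206],a[170,218],b[222,219],b[212,200]) if b is not None else None
if b is None: b=np.ascontiguousarray(snap('side','s2.png')[:,:,::-1])
print(b[222,219],b[212,200])
for n,im,(y0,y1,x0,x1) in (('top',a,(145,185,190,230)),('side',b,(205,245,200,240))):
    i=im.astype(int);m=((i[...,2]-i[...,1]>4)&(i[...,2]>95)).astype(np.uint8)
    k=np.zeros_like(m);k[y0:y1,x0:x1]=m[y0:y1,x0:x1]
    q=max(cv2.findContours(k,0,2)[0],key=cv2.contourArea);e=cv2.fitEllipse(q);print(n,e,cv2.boundingRect(q))
    print(onz(n,*e[0],.134 if n=='top' else .122))
c=np.hstack([cv2.resize(a[140:240,170:270],(400,400),interpolation=2),cv2.resize(b[190:290,200:300],(400,400),interpolation=2)])
cv2.imwrite('pics/z2.png',np.clip(c*1.4,0,255).astype(np.uint8))
```

```text
[133 136 140] [21 25 27] [158 162 170] [137 140 142]
[158 162 170] [137 140 142]
top ((205.16452026367188, 159.42056274414062), (16.819448471069336, 19.43943214416504), 84.53766632080078) (197, 150, 19, 19)
[0.65426923 0.14240543 0.134     ]
side ((217.2519989013672, 222.53492736816406), (20.918352127075195, 28.654071807861328), 54.95960998535156) (202, 210, 29, 25)
[0.66044456 0.14580374 0.122     ]
```

View pics/z2.png

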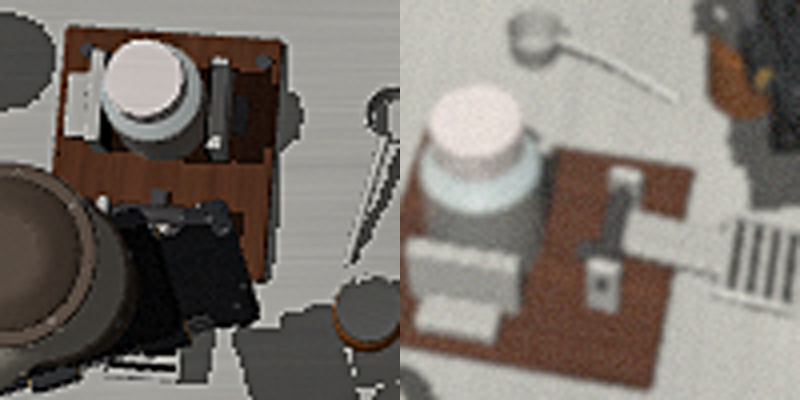

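Run:
```python
from h import *
print(onz('top',205.9,159.3,.134),onz('side',218.5,218.5,.134))
print(proj('side',[[.654,.1405,.134],[.654,.1405,.11]]))
s=sense();d=np.array([.6545,.1405,.106])-s['tcp_pos'];print(s['ee_rot'].T@d,s['tcp_pos'])
```

```text
[0.65459231 0.14034086 0.134     ] [0.65729964 0.14295176 0.134     ]
[[220.06027508 217.84135028]
 [220.56264588 224.2593818 ]]
[-0.06245361  0.0756425  -0.16590916] [0.47751819 0.1513423  0.18155114]
```

Emit:
{"method": "jog_arm", "body": {
  "series": [
    [[-0.0155,0,-0.0415],[0,0,0],0.087],
    [[-0.0155,0,-0.0415],[0,0,0],0.087],
    [[-0.0155,0,-0.0415],[0,0,0],0.087],
    [[-0.0155,0,-0.0415],[0,0,0],0.087],
    [[0,0,0],[0,0,0],0.087],
    [[0,0,0],[0,0,0],0.087]
  ]
}}

```text
time_s: 6.68
tcp_pos: [0.6533, 0.1406, 0.1791]
ee_rot: [[-0.294, -0.004, -0.956], [0.956, -0.001, -0.294], [-0.0, -1.0, 0.004]]
wrist_force: [0.4, -0.3, 0.5]
gripper_width: 0.991
```

Run:
```python
from h import *
s=sense();p=s['tcp_pos'];print(p,s['ee_rot'].T@(np.array([.655,.141,.106])-p),s['wrist_force'],s['moment'])
a=snap('top','t3.png')[:,:,::-1];b=snap('side','s3.png')[:,:,::-1]
print(proj('side',[p]))
c=np.hstack([cv2.resize(a[120:220,150:250],(400,400),interpolation=2),cv2.resize(b[160:260,170:270],(400,400),interpolation=2)])
cv2.imwrite('pics/z3.png',np.clip(c*1.4,0,255).astype(np.uint8))
```

```text
[0.65331109 0.14056033 0.17910191] [-6.42891028e-05  7.30933915e-02 -2.07062680e-03] [ 0.4259131  -0.31378001  0.45577188] [ 0.0111397  -0.00126207 -0.01086982]
[[219.35482886 205.13408557]]
```

View pics/z3.png

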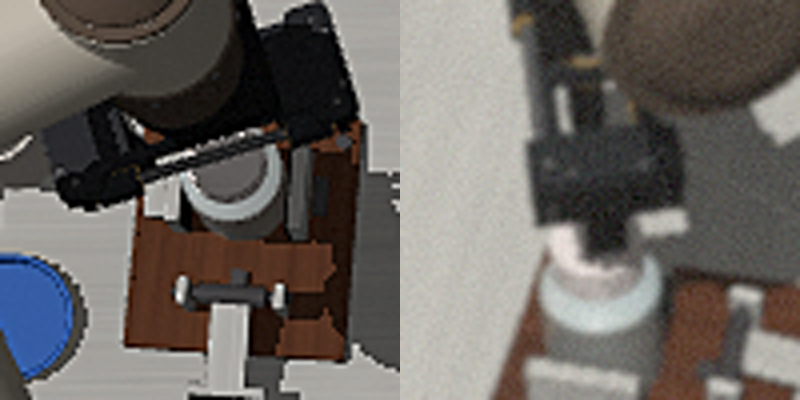

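The open fingers straddle the cap: the near finger is at side (220,216) with the cap behind it. I'll descend.

Emit:
{"method": "jog_arm", "body": {
  "series": [
    [[0,0.025,-0.002],[0,0,0],0.087],
    [[0,0.02,0],[0,0,0],0.087],
    [[0,0.016,0],[0,0,0],0.087],
    [[0,0.011,0],[0,0,0],0.087],
    [[0,0,0],[0,0,0],0.087],
    [[0,0,0],[0,0,0],0.087]
  ]
}}

```text
time_s: 7.52
tcp_pos: [0.6569, 0.1417, 0.1104]
ee_rot: [[-0.295, 0.001, -0.956], [0.956, 0.0, -0.295], [-0.0, -1.0, -0.002]]
wrist_force: [0.2, 0.4, 0.7]
gripper_width: 0.998
```

Emit:
{"method": "jog_arm", "body": {
  "series": [
    [[0,0.004,0.001],[0,0,0],0.07],
    [[0,0,0],[0,0,0],0.065],
    [[0,0,0],[0,0,0],0.062],
    [[0,0,0],[0,0,0],0.06],
    [[0,0,0],[0,0,0],0.06]
  ]
}}

```text
time_s: 8.15
tcp_pos: [0.6556, 0.1413, 0.1056]
ee_rot: [[-0.294, 0.0, -0.956], [0.956, 0.0, -0.294], [0.0, -1.0, -0.0]]
wrist_force: [-0.1, -0.1, 0.6]
gripper_width: 0.696
```

Opening is 60.5 mm with no side force, so the cap is centred to about 2 mm. Closing fully now.

Emit:
{"method": "jog_arm", "body": {
  "series": [
    [[0,0,0],[0,0,0],0.057],
    [[0,0,0],[0,0,0],0.05],
    [[0,0,0],[0,0,0],0.04],
    [[0,0,0],[0,0,0],0.04],
    [[0,0,0],[0,0,0],0.04]
  ]
}}

```text
time_s: 8.78
tcp_pos: [0.6554, 0.1416, 0.1056]
ee_rot: [[-0.294, 0.0, -0.956], [0.956, 0.0, -0.294], [0.0, -1.0, -0.0]]
wrist_force: [-1.1, 3.2, 0.6]
gripper_width: 0.643
```

Emit:
{"method": "jog_arm", "body": {
  "series": [
    [[0,0,0],[0,-2,0],0.04],
    [[0,0,0],[0,-4,0],0.04],
    [[0,0,0],[0,-4,0],0.04],
    [[0,0,0],[0,-4,0],0.04],
    [[0,0,0],[0,-4,0],0.04],
    [[0,0,0],[0,-2,0],0.04],
    [[0,0,0],[0,0,0],0.04]
  ]
}}

```text
time_s: 9.65
tcp_pos: [0.6556, 0.1415, 0.1056]
ee_rot: [[-0.603, 0.0, -0.798], [0.798, 0.0, -0.603], [0.0, -1.0, -0.0]]
wrist_force: [-0.5, 3.8, 0.7]
gripper_width: 0.642
```

Run:
```python
from h import *
s=sense();print(s['tcp_pos'],s['wrist_force'],s['moment'],np.degrees(np.arctan2(s['ee_rot'][1,0],s['ee_rot'][0,0])),s['joints'].round(1))
```

```text
[0.65557963 0.14146003 0.10555845] [-0.51023614  3.84094201  0.70252221] [ 1.14840329  0.30823171 -0.24624446] 127.10195854102115 [ 26.   31.7  -1.2  -0.  -57.1 -78.8]
```

Emit:
{"method": "jog_arm", "body": {
  "series": [
    [[0,0,0],[0,-3,0],0.04],
    [[0,0,0],[0,-4,0],0.04],
    [[0,0,0],[0,-4,0],0.04],
    [[0,0,0],[0,-4,0],0.04],
    [[0,0,0],[0,-4,0],0.04],
    [[0,0,0],[0,-4,0],0.04],
    [[0,0,0],[0,-4,0],0.04]
  ]
}}

```text
time_s: 10.52
tcp_pos: [0.6559, 0.1414, 0.1056]
ee_rot: [[-0.9, 0.001, -0.435], [0.435, 0.0, -0.9], [-0.001, -1.0, -0.001]]
wrist_force: [0.0, 3.0, -0.7]
gripper_width: 0.643
```

Run:
```python
from h import *
s=sense();print(s['tcp_pos'],s['wrist_force'],s['moment'],np.degrees(np.arctan2(s['ee_rot'][1,0],s['ee_rot'][0,0])),s['joints'].round(1))
```

```text
[0.65588687 0.14135704 0.10556286] [ 0.01889937  2.98834989 -0.67240831] [ 0.99795859  0.10324034 -0.37239393] 154.2088665689681 [ 25.9  31.7  -1.2   0.  -57.1 -51.7]
```

Emit:
{"method": "jog_arm", "body": {
  "series": [
    [[0,0,0],[0,-4,0],0.04],
    [[0,0,0],[0,-4,0],0.04],
    [[0,0,0],[0,-4,0],0.04],
    [[0,0,0],[0,-4,0],0.04],
    [[0,0,0],[0,-4,0],0.04],
    [[0,0,0],[0,-4,0],0.04],
    [[0,0,0],[0,-3,0],0.04],
    [[0,0,0],[0,0,0],0.04]
  ]
}}

```text
time_s: 11.52
tcp_pos: [0.6562, 0.1413, 0.1056]
ee_rot: [[-1.0, 0.002, 0.019], [-0.019, 0.0, -1.0], [-0.002, -1.0, -0.0]]
wrist_force: [1.3, 2.5, -0.3]
gripper_width: 0.639
```

Run:
```python
from h import *
s=sense();print(s['tcp_pos'],s['wrist_force'],s['moment'],np.degrees(np.arctan2(s['ee_rot'][1,0],s['ee_rot'][0,0])),s['joints'].round(1),s['gripper_width'],s['time_s'])
```

```text
[0.65622344 0.14131    0.10563121] [ 1.3375371   2.47486025 -0.28873936] [ 0.88167225 -0.38852898 -0.30558421] -178.92960994442632 [ 25.9  31.7  -1.1   0.  -57.  -24.9] 0.6394245664955838 11.525
```

The arm turned 74° against a steady 0.31 to 0.37 N m, which matches the thread torque. I'll lift gently to test that the cap is free.

Emit:
{"method": "jog_arm", "body": {
  "series": [
    [[0,-0.002,0],[0,0,0],0.04],
    [[0,-0.002,0],[0,0,0],0.04],
    [[0,-0.001,0],[0,0,0],0.04],
    [[0,0,0],[0,0,0],0.04]
  ]
}}

```text
time_s: 12.02
tcp_pos: [0.6553, 0.1406, 0.1109]
ee_rot: [[-1.0, -0.001, 0.02], [-0.02, -0.001, -1.0], [0.001, -1.0, 0.001]]
wrist_force: [2.5, 0.1, -0.8]
gripper_width: 0.637
```

The cap is free: about -0.8 N, roughly its own weight. I'll lift to about 25 mm above the rim, a total lift of 39 mm.

Emit:
{"method": "jog_arm", "body": {
  "series": [
    [[0,-0.004,0],[0,0,0],0.04],
    [[0,-0.006,0],[0,0,0],0.04],
    [[0,-0.006,0],[0,0,0],0.04],
    [[0,-0.006,0],[0,0,0],0.04],
    [[0,-0.006,0],[0,0,0],0.04],
    [[0,-0.004,0],[0,0,0],0.04],
    [[0,-0.002,0],[0,0,0],0.04],
    [[0,0,0],[0,0,0],0.04],
    [[0,0,0],[0,0,0],0.04]
  ]
}}

```text
time_s: 13.15
tcp_pos: [0.6553, 0.1412, 0.1442]
ee_rot: [[-1.0, -0.001, 0.019], [-0.019, -0.0, -1.0], [0.001, -1.0, 0.0]]
wrist_force: [0.8, -0.4, -1.1]
gripper_width: 0.643
```

Run:
```python
from h import *
s=sense();p=s['tcp_pos'];print(p,s['ee_rot'].round(3),s['wrist_force'],s['moment'],s['gripper_width'],s['time_s'])
a=snap('top','t4.png')[:,:,::-1];b=snap('side','s4.png')[:,:,::-1]
c=np.hstack([cv2.resize(a[120:240,150:250],(400,480),interpolation=2),cv2.resize(b[170:290,190:290],(400,480),interpolation=2)])
cv2.imwrite('pics/z4.png',np.clip(c*1.4,0,255).astype(np.uint8))
```

```text
[0.65530713 0.14117201 0.14421224] [[-1.    -0.001  0.019]
 [-0.019 -0.    -1.   ]
 [ 0.001 -1.     0.   ]] [ 0.81343791 -0.38912701 -1.06233632] [0.02471752 0.09045546 0.01134861] 0.6427296445070272 13.15
```

View pics/z4.png

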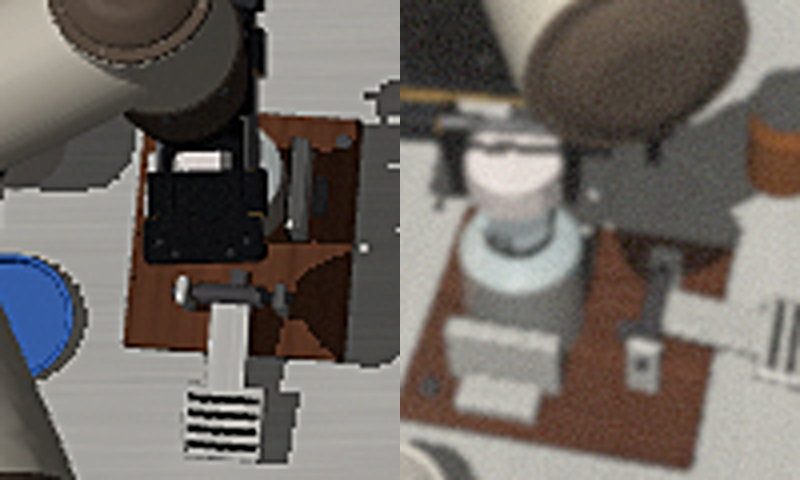

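The cap (side zoom (515,165)) hangs level in the fingers with the bare neck visible below it. The jar is upright in the jaws and the tread is down at top zoom (223,420). I'll do one quick check of the tread height, then hand in.

Run:
```python
from h import *
print('tread seen ~(290.5,255.5); stop/up:',proj('side',[[.478,.152,.035],[.478,.152,.068]]))
print(finish_job())
```

```text
tread seen ~(290.5,255.5); stop/up: [[290.63839934 253.5561683 ]
 [291.76874924 245.73994338]]
the job is handed in; nothing more can be done
None
```

The cap is unscrewed and held level over the jar's mouth, and I handed the job in at about 13 s of the 48 s allowed. It reports no verdict.

- **Pedal:** I pushed it down until it stopped at 35 mm with 30 N on it. It stayed down afterwards: the tread showed in the side view within 2 px of where the stop position should appear.
- **Unscrewing:** I gripped the cap (56 mm opening) and turned it 74° anticlockwise against a steady 0.25–0.37 N m, then lifted it off with only about 1 N of load.
- **Final pose:** the cap is 39 mm above its closed position, about 25 mm clear of the rim.
- **Last pictures:** they show the jar upright in the closed jaws, with the neck bare below the cap. The nearby things in view look undisturbed.

**Not fully checked:**
- I measured the turn at the gripper, not on the cap's ribs, so a small slip in the grip or a slight twist of the jar would not show.
- The two camera views disagreed by about 3 mm on the cap's position. The grip opening of 56 mm and low side force agreed with the value I used.

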